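# Clamp a brass blank in the polishing fixture

## Task

Slide the brass blank along the channel of the holding fixture until its end is fully home, bed it against the end stop with a firm push of about 15 N, then push the handle of the toggle clamp down past its dead point until it rests at its stop and the pad holds the blank there. Never push on the blank or the handle harder than 25 N, and leave the other things on the bench alone.

Things in the scene. Friction and masses are not known exactly. Their poses are not given: they have to be found in the camera images.
- fixture: Fixed aluminium fixture, base plate 235 x 160 x 15 mm (x -165 to 70, y -40 to 120). Origin on the bench under the channel's centre line, in the clamp's plane. x runs along the channel to the end stop, y from the channel to the clamp and along its handle, z up. Two steel rails on the plate, 10 wide, 6 high (x -155 to 15), form an open-topped channel 40 mm wide.
- stop: End stop, fixed: dark steel block 22 x 44 x 20 mm on the base plate, small screw head on top; set at a somewhat different place each time. Origin in the middle of the lower edge of the face that the blank is to meet (15 mm above the bench); x points away from the blank, parallel to the fixture's x.
- blank_center (a point): Centre (half-way up) of the loose brass blank, a length of box section (hollow, dark open ends) 120 mm long (x) x 36 mm wide (y) x 15 mm high (z), about 0.16 kg. It lies on the base plate in the channel, with 2 mm to spare on either side, 20 to 45 mm short of the stop. Sliding it takes 1 to 3 N.
- blank_front (a point): Middle of the end face of the blank that is to meet the stop (60 mm from its centre, 7.5 mm up).
- handle (a joint): Handle angle: 0 open (handle 1.32 rad above level), growing as it is pushed over and down to the fixture's +y side; 1.32 = hard stop, handle level. Stays where left up to about 0.8; from there the sprung pad on the blank pushes back (at most about 10 N at 90 mm from the hinge) and can reopen it; past the dead point, 1.2, it snaps on to 1.32 by itself and stays.
- handle_hinge (a point): Hinge axis of the handle (along the fixture's x), 59 mm above the bench, at fixture x = 0, y = 102 mm. Does not move. The clamp's foot and cheeks around it take up fixture y 50 to 116 mm, x -25 to 25 mm, up to 70 mm above the bench.
- pad: Round black rubber pad, 20 mm across, sprung, at the end of the steel clamp bar, 60 mm from the bar's hinge; origin on the bar's centre line above the pad. Swings in the fixture's plane x = 0 with the handle. Open, bar and pad stand up to about 130 mm above the bench at fixture y 15 to 75 mm, x within 10 mm.
- blank: The same brass blank as a whole, origin in the centre of its underside; x along its length towards the stop.
- brush_wheel: Bystander: a black bristle wheel 58 mm across, 14 mm high, lying flat beside the fixture. Origin under its centre.
- paste_jar: Bystander: an aluminium jar with black cap, 60 mm across, 60 mm high. Origin under its centre.
- felt_cone: Bystander: a grey felt cone 40 mm across, 50 mm high. Origin under its centre.
- handle_mid (a point): Point on the handle's centre line, 90 mm from the hinge. Round black grip 18 mm thick, 39 to 121 mm from the hinge, on a steel bar 14 x 10 mm nearer the hinge. To close, push the side that faces the channel while the handle stands open (its upper side when level), square to the handle.
- handle_grip: The clamp handle as a whole; origin on its hinge, y along it to its tip (121 mm).
Things that resemble listed ones, but are neither listed nor needed, are in the scene too. Of the things that look like the blank, the largest one is meant.

How it is judged:
On the way, in this order (a step that is already met when the one before it is completed fails the run):
1. the blank's end is home and pressed against the stop with more than 10 N, the clamp still open (x of blank_front in the frame of stop above -0.0015 m and contact force between blank and stop above 10 N and value of joint handle below 0.8 rad), for 0.2 s.
2. the handle is past its dead point and the pad presses on the blank (value of joint handle above 1.27 rad and contact force between pad and blank above 15 N), for 0.2 s.
At the end, for the whole second after the job is handed in: The blank lies flat in the channel with its end within 1.5 mm of the stop, the handle rests past its dead point (above 1.27 of 1.32 rad), the pad presses on the blank with more than 15 N, and the blank is at rest (all of step 2 and x of blank_front in the frame of stop above -0.0015 m and z of blank_front in the frame of stop below 0.0105 m and linear speed of blank below 0.01 m/s); the robot touches nothing.
It fails at once if the robot presses on the blank with more than 25 N (contact force between any of the fingers, the arm and blank above 25 N).
It fails at once if the robot presses on the clamp handle with more than 25 N (contact force between any of the fingers, the arm and handle_grip above 25 N).
It fails at once if the bristle wheel, the jar or the felt cone is moved more than 20 mm (distance of any of brush_wheel, paste_jar, felt_cone from where it was at the start of the episode above 0.02 m).
It also fails if it takes over 61 s, if anything falls off the work surface, if the arm or the gripper's body presses on something with over 40 N, if the wrist force passes 120 N, or if a joint passes its speed limit or range.

## Robot

A 6-joint arm with a two-finger parallel gripper is mounted at the origin on the work surface. World frame = base frame: x ahead of the robot, y to its left, z up, the work surface at z = 0. Lengths are in m, angles in rad, forces in N, time in s.
With the tool pointing down it reaches from about 0.4 to 0.825 m from the base axis. Payload 7 kg.
Tool frame: the origin (TCP) lies on the centre line of the jaws, within the pads' length; the fingertips stand 22 mm ahead of it and the grasp point (between the pads) lies 3 mm ahead of it (arm.tcp_to_tips is the distance from the TCP to the fingertips, in m); z points along the fingers, y is the line along which they close (so a half turn about z gives the same grasp; the last joint's range is limited). The gripper opens to 88 mm and grips with 3 to 60 N. Pads are 19 mm wide; open, the fingers measure 130 mm over their backs; the gripper's body (78 mm by 193 mm) begins 47 mm behind the grasp point.
Start: joints at [-0.914, 0.359, 0.012, 0, -1.224, -0.288], TCP at [0.243, -0.63, 0.249] pointing down, gripper open.
Joint ranges: [-3.07, 3.07], [-1.43, 2.12], [-1.02, 1.25], [-3.03, 1.67], [-3.05, -0], [-3.03, 3.03]. Speed limits (rad/s): [2.39, 2.39, 3.01, 3.14, 3.14, 3.14].

## Interface

Orientations are given as [roll, pitch, yaw] about the fixed x, y, z axes, in that order (R = Rz(yaw) Ry(pitch) Rx(roll)).
In Python, from station import arm gives the robot as it stands.
- The arm moves only by the tool jog_arm, never from a script. Its argument "targets" is a list of rows, each an object of numbers: "dx", "dy", "dz": the shift along the tool's x, y, z in mm; "rx", "ry", "rz": the turn, a rotation vector about the tool's x, y, z in rad; "gripper": the closure, from 0 (fully open) to 1 (shut). In form: [{"dx": .., "dy": .., "dz": .., "rx": .., "ry": .., "rz": .., "gripper": ..}, ...]. A call has exactly 8 rows; each row is the pose to reach, as a shift and turn from the pose commanded when the call began, along the tool's axes at that moment; what a row does not reach only later rows make up. A row lasts 1/12 s, in which the tool goes at most 41.7 mm and 7.16 degrees, less where a joint would pass 70% of its speed; a pose out of reach is approached as far as the arm can. A call with a gripper value outside its range is refused whole. The fingers move at their own pace and stop on an object; "force" is the grip in N (left out, the last holds). Time passes only in rows, so rows that repeat a pose let the fingers close, or fill a call up. It gives the time, the measured TCP pose, the force, the opening and the grip force at its end, in the units of the state.
- arm.get_state(): the state, without advancing time (a new reading comes with each control period).
- arm.grab_frame(name): name is "scene" or "top" or "wrist"; returns a dict with "frame" (480x640x3 uint8, red, green, blue), "z_map" (480x640 float32, m along the optical axis (not along the pixel's ray), 0 where there is no reading), "fx", "fy", "cx", "cy" (pixels), "view" (4x4, takes a point from world to camera coordinates). Camera axes: x right, y down, z forward; pixel columns grow to the right and rows downward; lengths in m; the calibration is good to about 2 mm. A picture is of the moment at which its call begins.
- arm.job_done(): hands the job in; it is judged then, once.
The state is a dict: "t": time; "q": joint angles; "qd": joint speeds; "joint_efforts": joint torques, N m; "eef_pos": TCP position; "ee_rot": TCP orientation; "force": force on the tool from outside, world axes, zero at the start; "moment": the same for the moment, N m; "width": finger opening in m; "gripper_force": force on a finger pad.
Only numpy, scipy, OpenCV 4.12 (cv2) and the standard library are available. Lean on these libraries where they do the work, as an engineer would, in place of code of your own. Each camera call takes 0.05 s, during which the arm holds its last target. There are 200 camera calls.

## Working session

There is one attempt and no reset: what is moved stays moved. The work goes in short steps, Python scripts to look and compute and a tool call to move; the robot and the scene stay as the last step left them, time stands still between calls to the robot, and variables do not carry over. Pictures are saved under pics/ and viewed, at most 10 in all, crops included, and the job is handed in when it is done.

Besides the shell and the picture viewer there is one more tool, called after ">>>" as name(argument=value, ...), one argument or row to a line, values as JSON. jog_arm: Moves the arm, as the interface text tells. Its arguments: {"type":"object","properties":{"targets":{"type":"array","items":{"type":"object","properties":{"dx":{"type":"number"},"dy":{"type":"number"},"dz":{"type":"number"},"rx":{"type":"number"},"ry":{"type":"number"},"rz":{"type":"number"},"gripper":{"type":"number"}}}},"force":{"type":"number"}},"required":["targets"]}

```bash
mkdir -p pics; ls; cat > h.py <<'E'
import numpy as np, cv2
from station import arm
def grab(n):
    f=arm.grab_frame(n); np.savez('%s.npz'%n,**f); return f
def save(f,name,crop=None,scale=1):
    im=f['frame'][:,:,::-1]
    if crop: x0,y0,x1,y1=crop; im=im[y0:y1,x0:x1]
    cv2.imwrite('pics/'+name,cv2.resize(im,None,fx=scale,fy=scale,interpolation=cv2.INTER_CUBIC))
def world(f,u,v,z=None):
    T=np.linalg.inv(f['view']); d=np.array([(u-f['cx'])/f['fx'],(v-f['cy'])/f['fy'],1.])
    D=T[:3,:3]@d; o=T[:3,3]
    if z is None: s=f['z_map'][int(round(v)),int(round(u))]
    else: s=(z-o[2])/D[2]
    return o+s*D
E
python3 - <<'E'
from h import *
for n in('top','scene'):
    f=grab(n); save(f,n+'.png'); print(n,np.linalg.inv(f['view'])[:3].round(3).tolist())
print(arm.get_state())
E
```

```text
pics
top [[0.004, -0.993, 0.114, 0.415], [-1.0, -0.007, -0.022, 0.005], [0.023, -0.114, -0.993, 1.596]]
scene [[0.504, 0.741, -0.443, 1.24], [0.863, -0.437, 0.252, -0.393], [-0.007, -0.51, -0.86, 1.339]]
{'t': 0.1, 'q': array([-9.13882633e-01,  3.59297055e-01,  1.11419889e-02, -2.69469089e-04,
       -1.22410664e+00, -2.88090908e-01]), 'qd': array([-5.66897648e-04, -2.42601961e-04,  1.09188037e-03,  4.77185593e-04,
        4.33904470e-05, -1.24174557e-03]), 'joint_efforts': array([-1.79516355e-03, -5.84162307e+01,  2.93754351e+01,  7.01538205e+00,
        1.01889332e-02, -7.76388583e-05]), 'eef_pos': array([ 0.24316083, -0.62924411,  0.24773148]), 'ee_rot': array([ 3.14011569e+00, -1.73486889e-04, -2.77286149e+00]), 'force': array([ 0.35498761, -0.57118481, -0.07946293]), 'moment': array([ 0.03005893, -0.02597486, -0.03154387]), 'gripper_force': 0.0, 'width': 0.08790998275242581}
```

View pics/top.png

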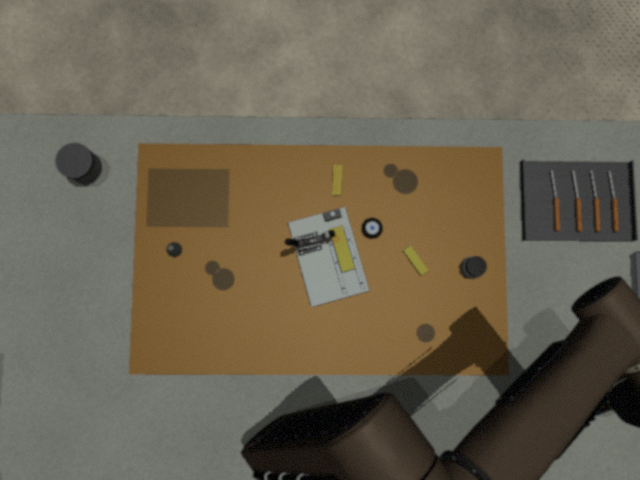

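View pics/scene.png

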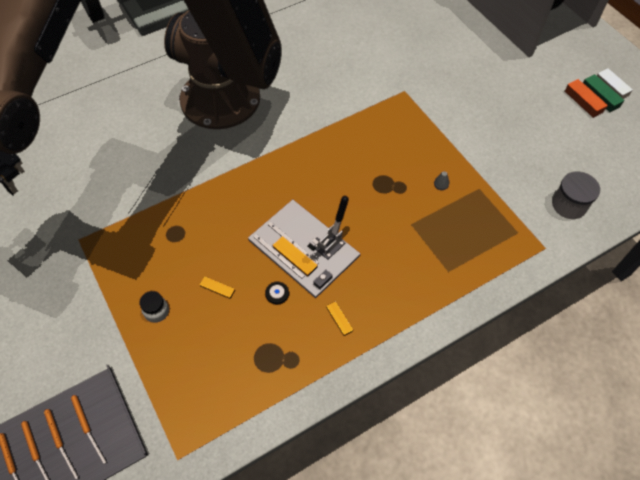

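The top view shows the fixture plate with corners near (289,222), (345,207), (369,290) and (312,306), the stop at (332,214), the clamp at (315,240), and the handle tip at (290,242). Candidates for the blank are the piece in the channel (343,248), a loose one at (337,180) and a loose one at (416,260). The one in the channel is the largest and fits the description. I'll measure it and check it in a close crop.

```bash
cat > m.py <<'E'
from h import *
f=dict(np.load('top.npz'))
c=np.array([world(f,u,v,.015)[:2] for u,v in[(289,222),(345,207),(369,290),(312,306)]])
print('plate',c.round(3).tolist(),np.linalg.norm(np.diff(c,axis=0),axis=1))
hsv=cv2.cvtColor(f['frame'],cv2.COLOR_RGB2HSV)
print(hsv[250,344],hsv[180,337],hsv[180,300])
m=((hsv[...,0]>=22)&(hsv[...,0]<32)&(hsv[...,1]>120)&(hsv[...,2]>90)).astype(np.uint8)
n,_,st,ce=cv2.connectedComponentsWithStats(m)
L,_=cv2.findContours(m,0,1)
for k in L:
    if cv2.contourArea(k)>60:
        b=cv2.boxPoints(cv2.minAreaRect(k)); w=np.array([world(f,u,v,.03)[:2] for u,v in b]); print(w.mean(0).round(3),np.linalg.norm(w[1]-w[0]),np.linalg.norm(w[2]-w[1]),b.mean(0))
save(f,'crop.png',(270,160,440,320),4)
E
python3 m.py
```

```text
plate [[0.653, 0.063], [0.695, -0.087], [0.473, -0.151], [0.43, 0.0]] [0.15589463 0.23152702 0.15681708]
[ 28 146 143] [ 24 154 147] [ 17 137 130]
[ 0.552 -0.272] 0.027455699956182182 0.08382735900877793 [415.273   259.93787]
[ 0.582 -0.077] 0.032898871205209686 0.1144731770926332 [341.69727 248.49083]
[ 0.766 -0.064] 0.08270634785059547 0.026146360232666123 [336.6352  179.98596]
```

View pics/crop.png

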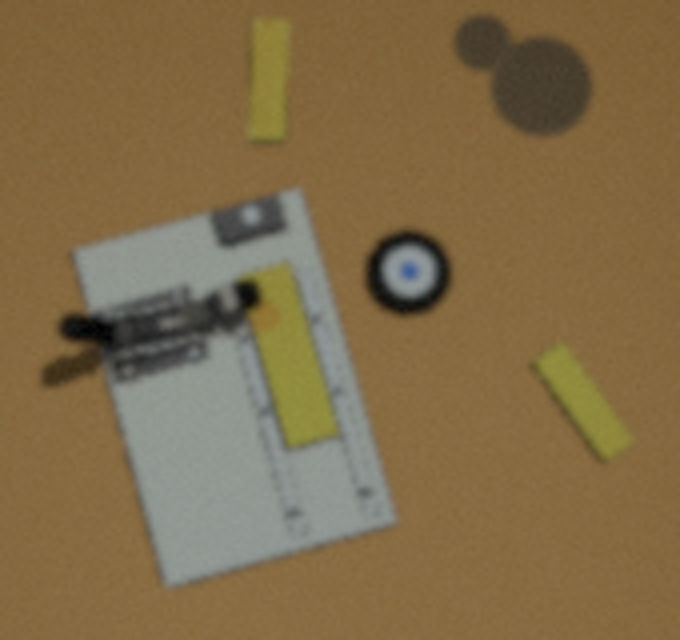

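The crop confirms it: the channel piece at crop (295,355) measures about 115 x 33 mm, while the lookalikes are 83 x 27 mm. Fixture yaw is about 0.278 and its origin about (0.620, -0.070). I'm moving over the rear of the blank.

>>> jog_arm(
  targets=[
    {"dx": -27,"dy": 25,"rz": 0.01,"gripper": 1},
    {"dx": -54,"dy": 50,"rz": 0.02,"gripper": 1},
    {"dx": -81,"dy": 75,"rz": 0.04,"gripper": 1},
    {"dx": -108,"dy": 100,"rz": 0.05,"gripper": 1},
    {"dx": -135,"dy": 125,"rz": 0.06,"gripper": 1},
    {"dx": -162,"dy": 150,"rz": 0.07,"gripper": 1},
    {"dx": -189,"dy": 175,"rz": 0.08,"gripper": 1},
    {"dx": -216,"dy": 200,"rz": 0.09,"gripper": 1},
  ],
  force=20,
)

```text
invalid input at $.targets[0]: expected keys dx, dy, dz, rx, ry, rz, gripper
```

>>> jog_arm(
  targets=[
    {"dx": -28,"dy": 22,"gripper": 1},
    {"dx": -56,"dy": 44,"gripper": 1},
    {"dx": -84,"dy": 66,"gripper": 1},
    {"dx": -112,"dy": 88,"gripper": 1},
    {"dx": -140,"dy": 110,"gripper": 1},
    {"dx": -168,"dy": 132,"gripper": 1},
    {"dx": -196,"dy": 154,"gripper": 1},
    {"dx": -224,"dy": 176,"gripper": 1},
  ],
)

```text
invalid input at $.targets[0]: expected keys dx, dy, dz, rx, ry, rz, gripper
```

```bash
python3 - <<'E'
from h import *
f=grab('wrist'); save(f,'w1.png'); s=arm.get_state(); print(s['t'],s['eef_pos'],s['ee_rot'],s['width'],s['force'],np.linalg.inv(f['view'])[:3].round(3).tolist())
E
```

```text
0.15 [ 0.24320342 -0.62932044  0.24783081] [ 3.14033609e+00 -1.15680724e-04 -2.77287542e+00] 0.08753794606916132 [-0.46844982  0.33909292  0.02047777] [[-0.361, 0.9, 0.244, 0.177], [0.933, 0.348, 0.095, -0.654], [0.0, 0.262, -0.965, 0.385]]
```

View pics/w1.png

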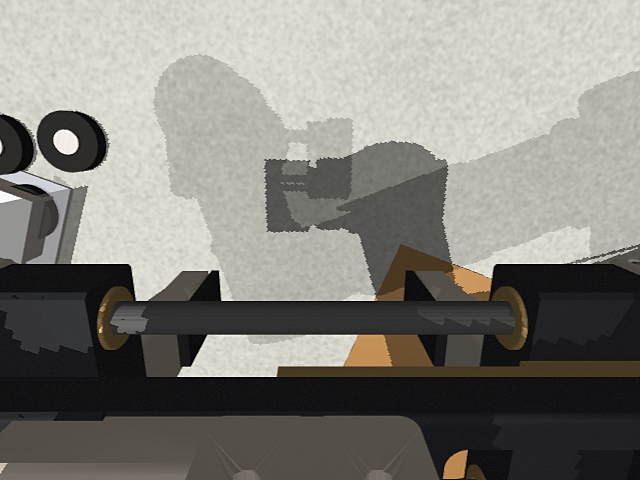

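The wrist view is mostly blocked by the gripper below v=260 and looks back along tool +x. The move call needs all its keys, so I'm resending it.

>>> jog_arm(
  targets=[
    {"dx": -27,"dy": 25,"dz": 0,"rx": 0,"ry": 0,"rz": 0.01,"gripper": 1},
    {"dx": -54,"dy": 50,"dz": 0,"rx": 0,"ry": 0,"rz": 0.02,"gripper": 1},
    {"dx": -81,"dy": 75,"dz": 0,"rx": 0,"ry": 0,"rz": 0.04,"gripper": 1},
    {"dx": -108,"dy": 100,"dz": 0,"rx": 0,"ry": 0,"rz": 0.05,"gripper": 1},
    {"dx": -135,"dy": 125,"dz": 0,"rx": 0,"ry": 0,"rz": 0.06,"gripper": 1},
    {"dx": -162,"dy": 150,"dz": 0,"rx": 0,"ry": 0,"rz": 0.07,"gripper": 1},
    {"dx": -189,"dy": 175,"dz": 0,"rx": 0,"ry": 0,"rz": 0.08,"gripper": 1},
    {"dx": -216,"dy": 200,"dz": 0,"rx": 0,"ry": 0,"rz": 0.09,"gripper": 1},
  ],
  force=20,
)

```text
t: 0.82
eef_pos: [0.3729, -0.3635, 0.2485]
ee_rot: [3.142, 0.0, -2.863]
force: [0.8, -0.2, -0.1]
width: 0.0399
gripper_force: 0.0
```

>>> jog_arm(
  targets=[
    {"dx": -28,"dy": 22,"dz": 0,"rx": 0,"ry": 0,"rz": 0,"gripper": 1},
    {"dx": -56,"dy": 44,"dz": 0,"rx": 0,"ry": 0,"rz": 0,"gripper": 1},
    {"dx": -84,"dy": 66,"dz": 0,"rx": 0,"ry": 0,"rz": 0,"gripper": 1},
    {"dx": -112,"dy": 88,"dz": 0,"rx": 0,"ry": 0,"rz": 0,"gripper": 1},
    {"dx": -140,"dy": 110,"dz": 0,"rx": 0,"ry": 0,"rz": 0,"gripper": 1},
    {"dx": -168,"dy": 132,"dz": 0,"rx": 0,"ry": 0,"rz": 0,"gripper": 1},
    {"dx": -196,"dy": 154,"dz": 0,"rx": 0,"ry": 0,"rz": 0,"gripper": 1},
    {"dx": -224,"dy": 176,"dz": 0,"rx": 0,"ry": 0,"rz": 0,"gripper": 1},
  ],
)

```text
t: 1.48
eef_pos: [0.5402, -0.1326, 0.2486]
ee_rot: [3.141, 0.0, -2.863]
force: [-0.0, -1.0, 0.0]
width: 0.0
gripper_force: 0.0
```

```bash
cat >> h.py <<'E'
O=np.array([.6195,-.0695]); a=.278; E=np.array([[np.cos(a),np.sin(a)],[-np.sin(a),np.cos(a)]])
def fx(p): return (E@(np.asarray(p)[:2]-O)*1000).round(1)
E
python3 - <<'E'
from h import *
f=dict(np.load('top.npz'))
def c(u,v,z): return fx(world(f,270+u/4,160+v/4,z))
print('rear L,R',c(290,447,.03),c(338,437,.03),'front',c(245,277,.03),c(290,262,.03),'stop near top',c(220,245,.035),c(285,230,.035),'stop far',c(212,210,.035),c(278,193,.035))
print('rail ends',c(300,535,.021),c(372,515,.021),'handle tip',c(72,327,.17),'pad',c(248,292,.125))
s=arm.get_state();print(s['t'],s['eef_pos'],fx(s['eef_pos']))
E
```

```text
rear L,R [-98.6  17.6] [-100.7  -14.7] front [18.1 15.4] [ 19.7 -16.1] stop near top [42.4 25.9] [ 40.6 -18.3] stop far [66.4 24.7] [ 65.8 -20.6]
rail ends [-155.8   26.5] [-155.9  -23. ] handle tip [ -0.7 134.1] pad [-3.3 23. ]
1.4833 [ 0.54020866 -0.13260871  0.24857003] [-93.6 -38.9]
```

>>> jog_arm(
  targets=[
    {"dx": 16,"dy": 20,"dz": 0,"rx": 0,"ry": 0,"rz": 0,"gripper": 1},
    {"dx": 31,"dy": 40,"dz": 0,"rx": 0,"ry": 0,"rz": 0,"gripper": 1},
    {"dx": 31,"dy": 40,"dz": 35,"rx": 0,"ry": 0,"rz": 0,"gripper": 1},
    {"dx": 31,"dy": 40,"dz": 70,"rx": 0,"ry": 0,"rz": 0,"gripper": 1},
    {"dx": 31,"dy": 40,"dz": 105,"rx": 0,"ry": 0,"rz": 0,"gripper": 1},
    {"dx": 31,"dy": 40,"dz": 140,"rx": 0,"ry": 0,"rz": 0,"gripper": 1},
    {"dx": 31,"dy": 40,"dz": 170,"rx": 0,"ry": 0,"rz": 0,"gripper": 1},
    {"dx": 31,"dy": 40,"dz": 185,"rx": 0,"ry": 0,"rz": 0,"gripper": 1},
  ],
)

```text
t: 2.15
eef_pos: [0.4965, -0.1045, 0.06]
ee_rot: [3.141, -0.005, -2.863]
force: [0.2, -0.2, 0.1]
width: 0.0003
gripper_force: 0.0
```

>>> jog_arm(
  targets=[
    {"dx": 0,"dy": 0,"dz": 4,"rx": 0,"ry": 0,"rz": 0,"gripper": 1},
    {"dx": 0,"dy": 0,"dz": 8,"rx": 0,"ry": 0,"rz": 0,"gripper": 1},
    {"dx": 0,"dy": 0,"dz": 12,"rx": 0,"ry": 0,"rz": 0,"gripper": 1},
    {"dx": 0,"dy": 0,"dz": 16,"rx": 0,"ry": 0,"rz": 0,"gripper": 1},
    {"dx": -1,"dy": 0,"dz": 17,"rx": 0,"ry": 0,"rz": 0,"gripper": 1},
    {"dx": -3,"dy": 0,"dz": 17,"rx": 0,"ry": 0,"rz": 0,"gripper": 1},
    {"dx": -5,"dy": 0,"dz": 17,"rx": 0,"ry": 0,"rz": 0,"gripper": 1},
    {"dx": -7,"dy": 0,"dz": 17,"rx": 0,"ry": 0,"rz": 0,"gripper": 1},
  ],
)

```text
t: 2.82
eef_pos: [0.5062, -0.1024, 0.0472]
ee_rot: [-3.141, 0.001, -2.863]
force: [-0.8, -0.7, 1.1]
width: 0.0002
gripper_force: 0.0
```

```bash
python3 - <<'E'
from h import *
f=grab('scene'); save(f,'s2.png',(220,180,400,315),4)
s=arm.get_state();print(s['t'],s['eef_pos'],fx(s['eef_pos']),s['force'])
E
```

```text
2.8667 [ 0.50655986 -0.10227989  0.0471029 ] [-117.6   -0.5] [0.56237547 0.52148324 0.31019519]
```

View pics/s2.png

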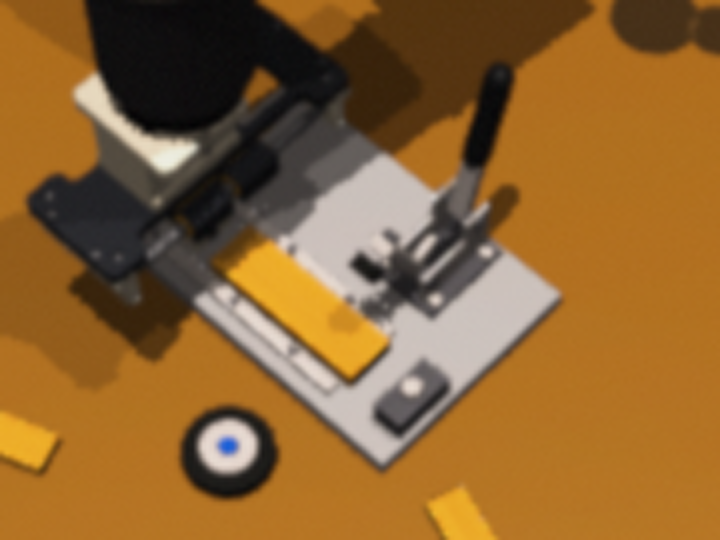

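The scene crop shows the closed fingers centred behind the blank's rear end at (240,240). The path to the stop at (410,395) is clear and the handle stands open. Pushing now.

>>> jog_arm(
  targets=[
    {"dx": -3,"dy": 1,"dz": 0.5,"rx": 0,"ry": 0,"rz": 0,"gripper": 1},
    {"dx": -6,"dy": 1.5,"dz": 0.5,"rx": 0,"ry": 0,"rz": 0,"gripper": 1},
    {"dx": -9,"dy": 1.5,"dz": 0.5,"rx": 0,"ry": 0,"rz": 0,"gripper": 1},
    {"dx": -12,"dy": 1.5,"dz": 0.5,"rx": 0,"ry": 0,"rz": 0,"gripper": 1},
    {"dx": -15,"dy": 1.5,"dz": 0.5,"rx": 0,"ry": 0,"rz": 0,"gripper": 1},
    {"dx": -18,"dy": 1.5,"dz": 0.5,"rx": 0,"ry": 0,"rz": 0,"gripper": 1},
    {"dx": -20,"dy": 1.5,"dz": 0.5,"rx": 0,"ry": 0,"rz": 0,"gripper": 1},
    {"dx": -22,"dy": 1.5,"dz": 0.5,"rx": 0,"ry": 0,"rz": 0,"gripper": 1},
  ],
)

```text
t: 3.53
eef_pos: [0.5264, -0.095, 0.046]
ee_rot: [3.142, -0.0, -2.863]
force: [-2.1, 0.1, 0.8]
width: 0.0005
gripper_force: 0.7
```

>>> jog_arm(
  targets=[
    {"dx": -0.5,"dy": 0,"dz": 0,"rx": 0,"ry": 0,"rz": 0,"gripper": 1},
    {"dx": -1,"dy": 0,"dz": 0,"rx": 0,"ry": 0,"rz": 0,"gripper": 1},
    {"dx": -1.5,"dy": 0,"dz": 0,"rx": 0,"ry": 0,"rz": 0,"gripper": 1},
    {"dx": -2,"dy": 0,"dz": 0,"rx": 0,"ry": 0,"rz": 0,"gripper": 1},
    {"dx": -2.5,"dy": 0,"dz": 0,"rx": 0,"ry": 0,"rz": 0,"gripper": 1},
    {"dx": -3,"dy": 0,"dz": 0,"rx": 0,"ry": 0,"rz": 0,"gripper": 1},
    {"dx": -3,"dy": 0,"dz": 0,"rx": 0,"ry": 0,"rz": 0,"gripper": 1},
    {"dx": -3,"dy": 0,"dz": 0,"rx": 0,"ry": 0,"rz": 0,"gripper": 1},
  ],
)

```text
t: 4.2
eef_pos: [0.5293, -0.0941, 0.0461]
ee_rot: [-3.142, 0.0, -2.863]
force: [-0.4, 0.3, -0.3]
width: 0.0005
gripper_force: 0.1
```

>>> jog_arm(
  targets=[
    {"dx": -0.5,"dy": 0,"dz": 0,"rx": 0,"ry": 0,"rz": 0,"gripper": 1},
    {"dx": -1,"dy": 0,"dz": 0,"rx": 0,"ry": 0,"rz": 0,"gripper": 1},
    {"dx": -1.5,"dy": 0,"dz": 0,"rx": 0,"ry": 0,"rz": 0,"gripper": 1},
    {"dx": -2,"dy": 0,"dz": 0,"rx": 0,"ry": 0,"rz": 0,"gripper": 1},
    {"dx": -2.5,"dy": 0,"dz": 0,"rx": 0,"ry": 0,"rz": 0,"gripper": 1},
    {"dx": -3,"dy": 0,"dz": 0,"rx": 0,"ry": 0,"rz": 0,"gripper": 1},
    {"dx": -3,"dy": 0,"dz": 0,"rx": 0,"ry": 0,"rz": 0,"gripper": 1},
    {"dx": -3,"dy": 0,"dz": 0,"rx": 0,"ry": 0,"rz": 0,"gripper": 1},
  ],
)

```text
t: 4.87
eef_pos: [0.5321, -0.0933, 0.0461]
ee_rot: [-3.142, 0.0, -2.863]
force: [-0.0, -0.9, 0.3]
width: 0.0004
gripper_force: 0.3
```

>>> jog_arm(
  targets=[
    {"dx": -0.3,"dy": 0,"dz": 0,"rx": 0,"ry": 0,"rz": 0,"gripper": 1},
    {"dx": -0.6,"dy": 0,"dz": 0,"rx": 0,"ry": 0,"rz": 0,"gripper": 1},
    {"dx": -0.9,"dy": 0,"dz": 0,"rx": 0,"ry": 0,"rz": 0,"gripper": 1},
    {"dx": -1.2,"dy": 0,"dz": 0,"rx": 0,"ry": 0,"rz": 0,"gripper": 1},
    {"dx": -1.5,"dy": 0,"dz": 0,"rx": 0,"ry": 0,"rz": 0,"gripper": 1},
    {"dx": -1.5,"dy": 0,"dz": 0,"rx": 0,"ry": 0,"rz": 0,"gripper": 1},
    {"dx": -1.5,"dy": 0,"dz": 0,"rx": 0,"ry": 0,"rz": 0,"gripper": 1},
    {"dx": -1.5,"dy": 0,"dz": 0,"rx": 0,"ry": 0,"rz": 0,"gripper": 1},
  ],
)

```text
t: 5.53
eef_pos: [0.5335, -0.0929, 0.0461]
ee_rot: [3.142, 0.0, -2.863]
force: [-1.0, -0.8, 1.0]
width: 0.0003
gripper_force: 0.4
```

>>> jog_arm(
  targets=[
    {"dx": -0.3,"dy": 0,"dz": 0,"rx": 0,"ry": 0,"rz": 0,"gripper": 1},
    {"dx": -0.6,"dy": 0,"dz": 0,"rx": 0,"ry": 0,"rz": 0,"gripper": 1},
    {"dx": -0.9,"dy": 0,"dz": 0,"rx": 0,"ry": 0,"rz": 0,"gripper": 1},
    {"dx": -1.2,"dy": 0,"dz": 0,"rx": 0,"ry": 0,"rz": 0,"gripper": 1},
    {"dx": -1.5,"dy": 0,"dz": 0,"rx": 0,"ry": 0,"rz": 0,"gripper": 1},
    {"dx": -1.5,"dy": 0,"dz": 0,"rx": 0,"ry": 0,"rz": 0,"gripper": 1},
    {"dx": -1.5,"dy": 0,"dz": 0,"rx": 0,"ry": 0,"rz": 0,"gripper": 1},
    {"dx": -1.5,"dy": 0,"dz": 0,"rx": 0,"ry": 0,"rz": 0,"gripper": 1},
  ],
)

```text
t: 6.2
eef_pos: [0.535, -0.0925, 0.0461]
ee_rot: [3.142, 0.0, -2.863]
force: [-1.2, 0.2, 0.4]
width: 0.0005
gripper_force: 0.4
```

```bash
python3 - <<'E'
from h import *
f=grab('scene'); save(f,'s3.png',(220,180,400,315),4)
s=arm.get_state();print(s['t'],s['eef_pos'],fx(s['eef_pos']),s['force'])
E
```

```text
6.25 [ 0.53498526 -0.09250349  0.04608717] [-87.6   1.1] [-0.67740364 -0.77446813  0.42944083]
```

View pics/s3.png

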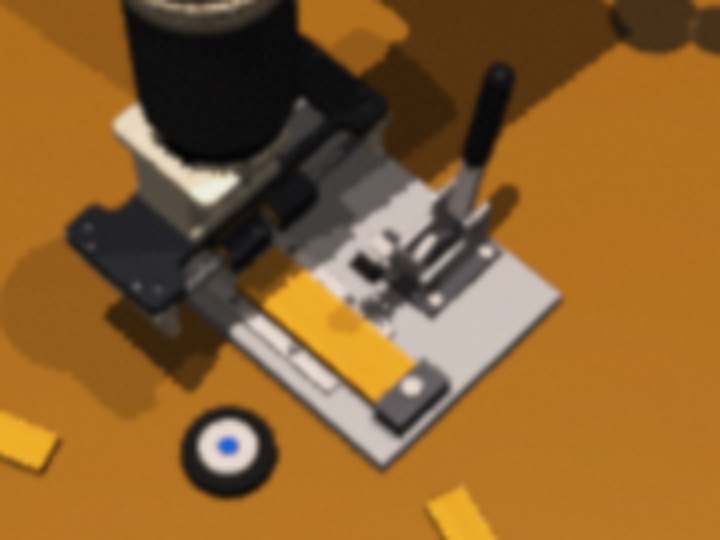

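The crop shows the blank's front at (395,385), almost touching the stop. I'll go on in 1 mm steps.

>>> jog_arm(
  targets=[
    {"dx": -0.2,"dy": 0,"dz": 0,"rx": 0,"ry": 0,"rz": 0,"gripper": 1},
    {"dx": -0.4,"dy": 0,"dz": 0,"rx": 0,"ry": 0,"rz": 0,"gripper": 1},
    {"dx": -0.6,"dy": 0,"dz": 0,"rx": 0,"ry": 0,"rz": 0,"gripper": 1},
    {"dx": -0.8,"dy": 0,"dz": 0,"rx": 0,"ry": 0,"rz": 0,"gripper": 1},
    {"dx": -1,"dy": 0,"dz": 0,"rx": 0,"ry": 0,"rz": 0,"gripper": 1},
    {"dx": -1,"dy": 0,"dz": 0,"rx": 0,"ry": 0,"rz": 0,"gripper": 1},
    {"dx": -1,"dy": 0,"dz": 0,"rx": 0,"ry": 0,"rz": 0,"gripper": 1},
    {"dx": -1,"dy": 0,"dz": 0,"rx": 0,"ry": 0,"rz": 0,"gripper": 1},
  ],
)

```text
t: 6.92
eef_pos: [0.5359, -0.0922, 0.0461]
ee_rot: [-3.142, 0.0, -2.863]
force: [-0.7, 0.4, -0.1]
width: 0.0007
gripper_force: 0.4
```

>>> jog_arm(
  targets=[
    {"dx": -0.2,"dy": 0,"dz": 0,"rx": 0,"ry": 0,"rz": 0,"gripper": 1},
    {"dx": -0.4,"dy": 0,"dz": 0,"rx": 0,"ry": 0,"rz": 0,"gripper": 1},
    {"dx": -0.6,"dy": 0,"dz": 0,"rx": 0,"ry": 0,"rz": 0,"gripper": 1},
    {"dx": -0.8,"dy": 0,"dz": 0,"rx": 0,"ry": 0,"rz": 0,"gripper": 1},
    {"dx": -1,"dy": 0,"dz": 0,"rx": 0,"ry": 0,"rz": 0,"gripper": 1},
    {"dx": -1,"dy": 0,"dz": 0,"rx": 0,"ry": 0,"rz": 0,"gripper": 1},
    {"dx": -1,"dy": 0,"dz": 0,"rx": 0,"ry": 0,"rz": 0,"gripper": 1},
    {"dx": -1,"dy": 0,"dz": 0,"rx": 0,"ry": 0,"rz": 0,"gripper": 1},
  ],
)

```text
t: 7.58
eef_pos: [0.5365, -0.0921, 0.046]
ee_rot: [3.142, -0.001, -2.863]
force: [-3.4, -0.8, 1.2]
width: 0.0005
gripper_force: 1.5
```

>>> jog_arm(
  targets=[
    {"dx": -0.1,"dy": 0,"dz": 0,"rx": 0,"ry": 0,"rz": 0,"gripper": 1},
    {"dx": -0.2,"dy": 0,"dz": 0,"rx": 0,"ry": 0,"rz": 0,"gripper": 1},
    {"dx": -0.3,"dy": 0,"dz": 0,"rx": 0,"ry": 0,"rz": 0,"gripper": 1},
    {"dx": -0.4,"dy": 0,"dz": 0,"rx": 0,"ry": 0,"rz": 0,"gripper": 1},
    {"dx": -0.5,"dy": 0,"dz": 0,"rx": 0,"ry": 0,"rz": 0,"gripper": 1},
    {"dx": -0.5,"dy": 0,"dz": 0,"rx": 0,"ry": 0,"rz": 0,"gripper": 1},
    {"dx": -0.5,"dy": 0,"dz": 0,"rx": 0,"ry": 0,"rz": 0,"gripper": 1},
    {"dx": -0.5,"dy": 0,"dz": 0,"rx": 0,"ry": 0,"rz": 0,"gripper": 1},
  ],
)

```text
t: 8.25
eef_pos: [0.5366, -0.092, 0.046]
ee_rot: [3.141, -0.001, -2.863]
force: [-5.8, -0.9, 3.4]
width: 0.0007
gripper_force: 2.7
```

>>> jog_arm(
  targets=[
    {"dx": -0.2,"dy": 0,"dz": 0,"rx": 0,"ry": 0,"rz": 0,"gripper": 1},
    {"dx": -0.4,"dy": 0,"dz": 0,"rx": 0,"ry": 0,"rz": 0,"gripper": 1},
    {"dx": -0.6,"dy": 0,"dz": 0,"rx": 0,"ry": 0,"rz": 0,"gripper": 1},
    {"dx": -0.8,"dy": 0,"dz": 0,"rx": 0,"ry": 0,"rz": 0,"gripper": 1},
    {"dx": -1,"dy": 0,"dz": 0,"rx": 0,"ry": 0,"rz": 0,"gripper": 1},
    {"dx": -1,"dy": 0,"dz": 0,"rx": 0,"ry": 0,"rz": 0,"gripper": 1},
    {"dx": -1,"dy": 0,"dz": 0,"rx": 0,"ry": 0,"rz": 0,"gripper": 1},
    {"dx": -1,"dy": 0,"dz": 0,"rx": 0,"ry": 0,"rz": 0,"gripper": 1},
  ],
)

```text
t: 8.92
eef_pos: [0.5367, -0.092, 0.0459]
ee_rot: [3.141, -0.003, -2.863]
force: [-8.2, -2.4, 5.1]
width: 0.0008
gripper_force: 3.9
```

>>> jog_arm(
  targets=[
    {"dx": -0.4,"dy": 0,"dz": 0,"rx": 0,"ry": 0,"rz": 0,"gripper": 1},
    {"dx": -0.8,"dy": 0,"dz": 0,"rx": 0,"ry": 0,"rz": 0,"gripper": 1},
    {"dx": -1.2,"dy": 0,"dz": 0,"rx": 0,"ry": 0,"rz": 0,"gripper": 1},
    {"dx": -1.5,"dy": 0,"dz": 0,"rx": 0,"ry": 0,"rz": 0,"gripper": 1},
    {"dx": -1.5,"dy": 0,"dz": 0,"rx": 0,"ry": 0,"rz": 0,"gripper": 1},
    {"dx": -1.5,"dy": 0,"dz": 0,"rx": 0,"ry": 0,"rz": 0,"gripper": 1},
    {"dx": -1.5,"dy": 0,"dz": 0,"rx": 0,"ry": 0,"rz": 0,"gripper": 1},
    {"dx": -1.5,"dy": 0,"dz": 0,"rx": 0,"ry": 0,"rz": 0,"gripper": 1},
  ],
)

```text
t: 9.58
eef_pos: [0.5368, -0.0919, 0.0458]
ee_rot: [3.141, -0.005, -2.864]
force: [-11.0, -2.8, 10.0]
width: 0.0004
gripper_force: 5.8
```

>>> jog_arm(
  targets=[
    {"dx": -0.3,"dy": 0,"dz": -0.1,"rx": 0,"ry": 0,"rz": 0,"gripper": 1},
    {"dx": -0.6,"dy": 0,"dz": -0.2,"rx": 0,"ry": 0,"rz": 0,"gripper": 1},
    {"dx": -0.9,"dy": 0,"dz": -0.3,"rx": 0,"ry": 0,"rz": 0,"gripper": 1},
    {"dx": -1.2,"dy": 0,"dz": -0.4,"rx": 0,"ry": 0,"rz": 0,"gripper": 1},
    {"dx": -1.2,"dy": 0,"dz": -0.5,"rx": 0,"ry": 0,"rz": 0,"gripper": 1},
    {"dx": -1.2,"dy": 0,"dz": -0.5,"rx": 0,"ry": 0,"rz": 0,"gripper": 1},
    {"dx": -1.2,"dy": 0,"dz": -0.5,"rx": 0,"ry": 0,"rz": 0,"gripper": 1},
    {"dx": -1.2,"dy": 0,"dz": -0.5,"rx": 0,"ry": 0,"rz": 0,"gripper": 1},
  ],
)

```text
t: 10.25
eef_pos: [0.5369, -0.0919, 0.0458]
ee_rot: [3.141, -0.007, -2.864]
force: [-12.3, -3.2, 9.2]
width: 0.0002
gripper_force: 6.7
```

>>> jog_arm(
  targets=[
    {"dx": -0.3,"dy": 0,"dz": -0.2,"rx": 0,"ry": 0,"rz": 0,"gripper": 1},
    {"dx": -0.6,"dy": 0,"dz": -0.4,"rx": 0,"ry": 0,"rz": 0,"gripper": 1},
    {"dx": -0.9,"dy": 0,"dz": -0.6,"rx": 0,"ry": 0,"rz": 0,"gripper": 1},
    {"dx": -1.2,"dy": 0,"dz": -0.7,"rx": 0,"ry": 0,"rz": 0,"gripper": 1},
    {"dx": -1.2,"dy": 0,"dz": -0.7,"rx": 0,"ry": 0,"rz": 0,"gripper": 1},
    {"dx": -1.2,"dy": 0,"dz": -0.7,"rx": 0,"ry": 0,"rz": 0,"gripper": 1},
    {"dx": -1.2,"dy": 0,"dz": -0.7,"rx": 0,"ry": 0,"rz": 0,"gripper": 1},
    {"dx": -1.2,"dy": 0,"dz": -0.7,"rx": 0,"ry": 0,"rz": 0,"gripper": 1},
  ],
)

```text
t: 10.92
eef_pos: [0.5369, -0.0918, 0.0459]
ee_rot: [3.14, -0.009, -2.864]
force: [-13.5, -6.1, 5.7]
width: 0.0006
gripper_force: 7.2
```

>>> jog_arm(
  targets=[
    {"dx": 0,"dy": 0,"dz": 0,"rx": 0,"ry": 0,"rz": 0,"gripper": 1},
    {"dx": 0,"dy": 0,"dz": 0,"rx": 0,"ry": 0,"rz": 0,"gripper": 1},
    {"dx": 0,"dy": 0,"dz": 0,"rx": 0,"ry": 0,"rz": 0,"gripper": 1},
    {"dx": 5,"dy": 0,"dz": 0,"rx": 0,"ry": 0,"rz": 0,"gripper": 1},
    {"dx": 15,"dy": 0,"dz": 0,"rx": 0,"ry": 0,"rz": 0,"gripper": 1},
    {"dx": 30,"dy": 0,"dz": 0,"rx": 0,"ry": 0,"rz": 0,"gripper": 1},
    {"dx": 35,"dy": 0,"dz": -30,"rx": 0,"ry": 0,"rz": 0,"gripper": 1},
    {"dx": 35,"dy": 0,"dz": -65,"rx": 0,"ry": 0,"rz": 0,"gripper": 1},
  ],
)

```text
t: 11.58
eef_pos: [0.5059, -0.1004, 0.111]
ee_rot: [3.141, -0.004, -2.863]
force: [1.2, 0.5, -1.1]
width: 0.0005
gripper_force: 0.0
```

>>> jog_arm(
  targets=[
    {"dx": 0,"dy": 0,"dz": -40,"rx": 0,"ry": 0,"rz": 0.1,"gripper": 1},
    {"dx": 0,"dy": 0,"dz": -80,"rx": 0,"ry": 0,"rz": 0.2,"gripper": 1},
    {"dx": 0,"dy": 0,"dz": -120,"rx": 0,"ry": 0,"rz": 0.3,"gripper": 1},
    {"dx": 0,"dy": 0,"dz": -140,"rx": 0,"ry": 0,"rz": 0.4,"gripper": 1},
    {"dx": 0,"dy": 0,"dz": -140,"rx": 0,"ry": 0,"rz": 0.5,"gripper": 1},
    {"dx": 0,"dy": 0,"dz": -140,"rx": 0,"ry": 0,"rz": 0.6,"gripper": 1},
    {"dx": 0,"dy": 0,"dz": -140,"rx": 0,"ry": 0,"rz": 0.7,"gripper": 1},
    {"dx": 0,"dy": 0,"dz": -140,"rx": 0,"ry": 0,"rz": 0.8,"gripper": 1},
  ],
)

```text
t: 12.25
eef_pos: [0.5091, -0.0998, 0.253]
ee_rot: [3.139, 0.003, 2.616]
force: [-0.5, 0.1, 0.3]
width: 0.0007
gripper_force: 0.0
```

>>> jog_arm(
  targets=[
    {"dx": -2,"dy": 18,"dz": 0,"rx": 0,"ry": 0,"rz": 0.1,"gripper": 1},
    {"dx": -4,"dy": 36,"dz": 0,"rx": 0,"ry": 0,"rz": 0.2,"gripper": 1},
    {"dx": -6,"dy": 55,"dz": 0,"rx": 0,"ry": 0,"rz": 0.3,"gripper": 1},
    {"dx": -8,"dy": 74,"dz": 0,"rx": 0,"ry": 0,"rz": 0.4,"gripper": 1},
    {"dx": -10,"dy": 93,"dz": 0,"rx": 0,"ry": 0,"rz": 0.5,"gripper": 1},
    {"dx": -12,"dy": 112,"dz": 0,"rx": 0,"ry": 0,"rz": 0.6,"gripper": 1},
    {"dx": -13,"dy": 130,"dz": 0,"rx": 0,"ry": 0,"rz": 0.7,"gripper": 1},
    {"dx": -14,"dy": 146,"dz": 0,"rx": 0,"ry": 0,"rz": 0.77,"gripper": 1},
  ],
)

```text
t: 12.92
eef_pos: [0.604, -0.0165, 0.2496]
ee_rot: [3.129, -0.063, 1.914]
force: [-0.3, -0.4, 0.5]
width: 0.0003
gripper_force: 0.0
```

```bash
python3 - <<'E'
from h import *
f=grab('wrist'); save(f,'w2.png')
s=arm.get_state();print(s['t'],s['eef_pos'],s['ee_rot'],fx(s['eef_pos']),s['force'])
E
```

```text
12.9667 [ 0.60540033 -0.01797335  0.24851697] [ 3.12967732 -0.06405463  1.90981503] [ 0.6 53.4] [ 3.1586385  -1.86994012  0.78190835]
```

View pics/w2.png

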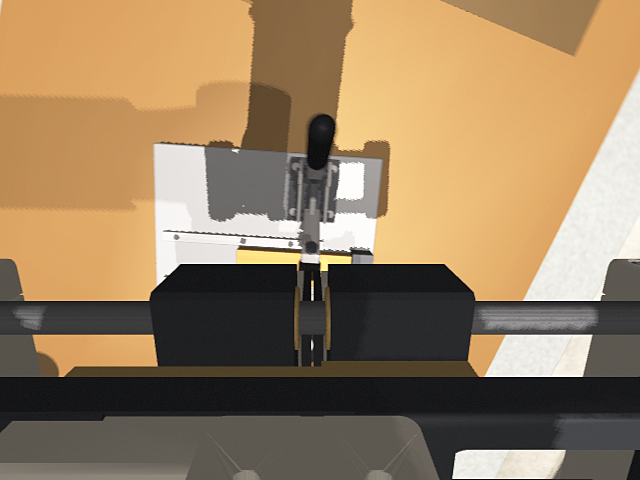

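The wrist view shows the handle with its tip at (321,125), almost in line with the gripper, and the plate beneath. The arm stopped at fixture y = 53 mm with a slight tilt, so I'm checking the joints.

```bash
python3 - <<'E'
from h import *
s=arm.get_state();print(s['q'].round(3),s['qd'].round(2),s['force'])
E
```

```text
[ 0.252  0.254 -0.11  -0.07  -1.202 -3.03 ] [ 0.02 -0.03 -0.08  0.04  0.02 -0.  ] [ 3.1586385  -1.86994012  0.78190835]
```

>>> jog_arm(
  targets=[
    {"dx": 0,"dy": 0,"dz": 0,"rx": 0,"ry": 0,"rz": 0,"gripper": 1},
    {"dx": 0,"dy": 0,"dz": 0,"rx": 0,"ry": 0,"rz": 0,"gripper": 1},
    {"dx": 0,"dy": 0,"dz": 0,"rx": 0,"ry": 0,"rz": 0,"gripper": 1},
    {"dx": 0,"dy": 0,"dz": 0,"rx": 0,"ry": 0,"rz": 0,"gripper": 1},
    {"dx": 0,"dy": 0,"dz": 0,"rx": 0,"ry": 0,"rz": 0,"gripper": 1},
    {"dx": 0,"dy": 0,"dz": 0,"rx": 0,"ry": 0,"rz": 0,"gripper": 1},
    {"dx": 0,"dy": 0,"dz": 0,"rx": 0,"ry": 0,"rz": 0,"gripper": 1},
    {"dx": 0,"dy": 0,"dz": 0,"rx": 0,"ry": 0,"rz": 0,"gripper": 1},
  ],
)

```text
t: 13.63
eef_pos: [0.6021, -0.0182, 0.249]
ee_rot: [3.133, -0.062, 1.913]
force: [0.2, 0.8, 0.1]
width: 0.0008
gripper_force: 0.0
```

```bash
python3 - <<'E'
from h import *
s=arm.get_state();print(s['q'].round(3),s['qd'].round(2),s['force'],s['eef_pos'],s['ee_rot'],fx(s['eef_pos']))
E
```

```text
[ 0.255  0.249 -0.116 -0.067 -1.203 -3.03 ] [-0.  0.  0. -0.  0.  0.] [0.19783817 0.83609455 0.11754519] [ 0.60207995 -0.0181964   0.24901067] [ 3.13252356 -0.06161744  1.91345392] [-2.7 54.1]
```

Joint 6 is at its limit. I'll turn half a turn the other way, which gives the same grasp line.

>>> jog_arm(
  targets=[
    {"dx": 0,"dy": 0,"dz": 0,"rx": 0,"ry": 0,"rz": -0.12,"gripper": 1},
    {"dx": 0,"dy": 0,"dz": 0,"rx": 0,"ry": 0,"rz": -0.24,"gripper": 1},
    {"dx": 0,"dy": 0,"dz": 0,"rx": 0,"ry": 0,"rz": -0.36,"gripper": 1},
    {"dx": 0,"dy": 0,"dz": 0,"rx": 0,"ry": 0,"rz": -0.48,"gripper": 1},
    {"dx": 0,"dy": 0,"dz": 0,"rx": 0,"ry": 0,"rz": -0.6,"gripper": 1},
    {"dx": 0,"dy": 0,"dz": 0,"rx": 0,"ry": 0,"rz": -0.72,"gripper": 1},
    {"dx": 0,"dy": 0,"dz": 0,"rx": 0,"ry": 0,"rz": -0.84,"gripper": 1},
    {"dx": 0,"dy": 0,"dz": 0,"rx": 0,"ry": 0,"rz": -0.96,"gripper": 1},
  ],
)

```text
t: 14.3
eef_pos: [0.6021, -0.0183, 0.2489]
ee_rot: [3.086, -0.028, 2.88]
force: [-0.8, -0.3, -0.6]
width: 0.0005
gripper_force: 0.0
```

>>> jog_arm(
  targets=[
    {"dx": 0,"dy": 0,"dz": 0,"rx": 0,"ry": 0,"rz": -0.12,"gripper": 1},
    {"dx": 0,"dy": 0,"dz": 0,"rx": 0,"ry": 0,"rz": -0.24,"gripper": 1},
    {"dx": 0,"dy": 0,"dz": 0,"rx": 0,"ry": 0,"rz": -0.36,"gripper": 1},
    {"dx": 0,"dy": 0,"dz": 0,"rx": 0,"ry": 0,"rz": -0.48,"gripper": 1},
    {"dx": 0,"dy": 0,"dz": 0,"rx": 0,"ry": 0,"rz": -0.6,"gripper": 1},
    {"dx": 0,"dy": 0,"dz": 0,"rx": 0,"ry": 0,"rz": -0.72,"gripper": 1},
    {"dx": 0,"dy": 0,"dz": 0,"rx": 0,"ry": 0,"rz": -0.84,"gripper": 1},
    {"dx": 0,"dy": 0,"dz": 0,"rx": 0,"ry": 0,"rz": -0.96,"gripper": 1},
  ],
)

```text
t: 14.97
eef_pos: [0.6022, -0.0183, 0.2489]
ee_rot: [3.087, 0.03, -2.445]
force: [-1.1, -0.7, 0.5]
width: 0.0005
gripper_force: 0.0
```

>>> jog_arm(
  targets=[
    {"dx": 0,"dy": 0,"dz": 0,"rx": 0,"ry": 0,"rz": -0.12,"gripper": 1},
    {"dx": 0,"dy": 0,"dz": 0,"rx": 0,"ry": 0,"rz": -0.24,"gripper": 1},
    {"dx": 0,"dy": 0,"dz": 0,"rx": 0,"ry": 0,"rz": -0.36,"gripper": 1},
    {"dx": 0,"dy": 0,"dz": 0,"rx": 0,"ry": 0,"rz": -0.48,"gripper": 1},
    {"dx": 0,"dy": 0,"dz": 0,"rx": 0,"ry": 0,"rz": -0.6,"gripper": 1},
    {"dx": 0,"dy": 0,"dz": 0,"rx": 0,"ry": 0,"rz": -0.72,"gripper": 1},
    {"dx": 0,"dy": 0,"dz": 0,"rx": 0,"ry": 0,"rz": -0.84,"gripper": 1},
    {"dx": 0,"dy": 0,"dz": 0,"rx": 0,"ry": 0,"rz": -0.96,"gripper": 1},
  ],
)

```text
t: 15.63
eef_pos: [0.6021, -0.0183, 0.2489]
ee_rot: [3.135, 0.062, -1.484]
force: [-0.6, 0.5, -0.2]
width: 0.0004
gripper_force: 0.0
```

```bash
python3 - <<'E'
from h import *
s=arm.get_state();print(s['t'],s['q'].round(3),s['force'],s['eef_pos'],s['ee_rot'],fx(s['eef_pos']))
E
```

```text
15.6333 [ 0.254  0.249 -0.116 -0.067 -1.203 -0.144] [-0.57465576  0.49257527 -0.17781988] [ 0.60213447 -0.0183007   0.24888859] [ 3.13455979  0.06187797 -1.48442927] [-2.6 54. ]
```

```bash
cat >> h.py <<'E'
from scipy.spatial.transform import Rotation as Rn
def plan(fy,z,x=0,yaw=-1.2926):
    s=arm.get_state(); R=Rn.from_euler('xyz',s['ee_rot']); p=np.append(O+E.T@[x/1000,fy/1000],z)
    return (R.inv().apply(p-s['eef_pos'])*1000).round(1),(R.inv()*Rn.from_euler('xyz',[np.pi,0,yaw])).as_rotvec().round(3)
E
python3 -c "
from h import *
print(plan(90,.249),plan(90,.166))"
```

```text
(array([-35.8,   4.2,   2.1]), array([ 0.001,  0.062, -0.192])) (array([-30.7,   3.7,  85. ]), array([ 0.001,  0.062, -0.192]))
```

>>> jog_arm(
  targets=[
    {"dx": -12,"dy": 1,"dz": 0.5,"rx": 0,"ry": 0.03,"rz": -0.1,"gripper": 1},
    {"dx": -24,"dy": 3,"dz": 1,"rx": 0,"ry": 0.06,"rz": -0.19,"gripper": 1},
    {"dx": -36,"dy": 4,"dz": 2,"rx": 0,"ry": 0.062,"rz": -0.192,"gripper": 1},
    {"dx": -34,"dy": 4,"dz": 25,"rx": 0,"ry": 0.062,"rz": -0.192,"gripper": 1},
    {"dx": -32,"dy": 4,"dz": 50,"rx": 0,"ry": 0.062,"rz": -0.192,"gripper": 1},
    {"dx": -31,"dy": 4,"dz": 70,"rx": 0,"ry": 0.062,"rz": -0.192,"gripper": 1},
    {"dx": -31,"dy": 4,"dz": 85,"rx": 0,"ry": 0.062,"rz": -0.192,"gripper": 1},
    {"dx": -31,"dy": 4,"dz": 85,"rx": 0,"ry": 0.062,"rz": -0.192,"gripper": 1},
  ],
)

```text
t: 16.3
eef_pos: [0.5926, 0.0175, 0.1626]
ee_rot: [3.135, 0.002, -1.301]
force: [-1.0, -0.1, 0.3]
width: 0.0005
gripper_force: 0.0
```

```bash
python3 - <<'E'
from h import *
f=grab('scene'); save(f,'s4.png',(220,150,400,285),4)
s=arm.get_state();print(s['t'],s['q'].round(3),s['force'],s['eef_pos'],s['ee_rot'],fx(s['eef_pos']))
# corner path: fixture y,z of TCP for handle angles
for th in np.arange(0,1.33,.12):
    p=1.32-th; r=88; y=102+r*np.cos(p)-9*np.sin(p)-9.5; z=59+r*np.sin(p)+9*np.cos(p)+22; print(round(th,2),round(y,1),round(z,1))
E
```

```text
16.35 [ 0.357  0.297 -0.281 -0.002 -0.998 -0.086] [ 0.25665186  0.27598938 -0.1153395 ] [0.59366125 0.01746036 0.16457977] [ 3.13682048e+00  9.68907284e-04 -1.30023452e+00] [-1.  90.7]
0.0 105.6 168.5
0.12 116.0 166.3
0.24 126.0 162.9
0.36 135.6 158.3
0.48 144.5 152.5
0.6 152.7 145.8
0.72 160.0 138.1
0.84 166.4 129.6
0.96 171.7 120.4
1.08 175.8 110.7
1.2 178.8 100.5
1.32 180.5 90.0
```

View pics/s4.png

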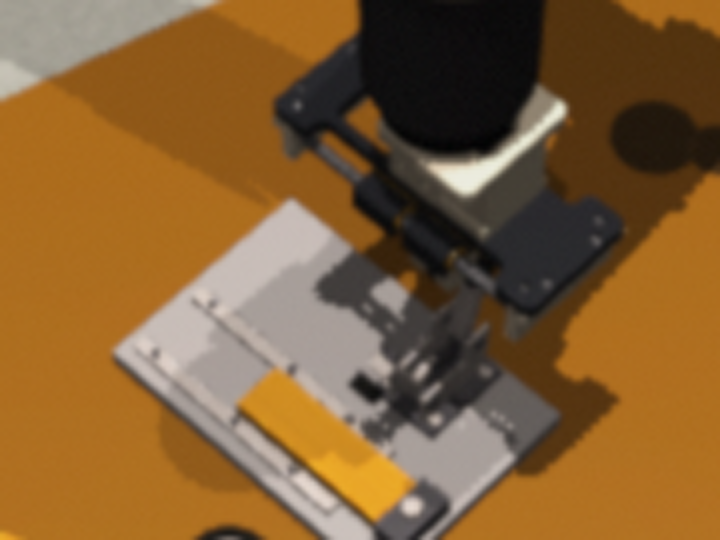

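The crop shows the blank's front still against the stop at (400,500), with the fingers between the bar and the handle. I'll push the handle along its arc.

>>> jog_arm(
  targets=[
    {"dx": -5,"dy": 0,"dz": 0,"rx": 0,"ry": 0,"rz": 0,"gripper": 1},
    {"dx": -9,"dy": 0,"dz": 0,"rx": 0,"ry": 0,"rz": 0,"gripper": 1},
    {"dx": -12,"dy": 0,"dz": 0,"rx": 0,"ry": 0,"rz": 0,"gripper": 1},
    {"dx": -15,"dy": 0,"dz": 0,"rx": 0,"ry": 0,"rz": 0,"gripper": 1},
    {"dx": -18,"dy": 0,"dz": 0,"rx": 0,"ry": 0,"rz": 0,"gripper": 1},
    {"dx": -20,"dy": 0,"dz": 0,"rx": 0,"ry": 0,"rz": 0,"gripper": 1},
    {"dx": -22,"dy": 0,"dz": 0,"rx": 0,"ry": 0,"rz": 0,"gripper": 1},
    {"dx": -24,"dy": 0,"dz": 0,"rx": 0,"ry": 0,"rz": 0,"gripper": 1},
  ],
)

```text
t: 17.02
eef_pos: [0.5881, 0.0406, 0.1661]
ee_rot: [3.14, 0.0, -1.298]
force: [0.4, -0.7, -1.4]
width: 0.0006
gripper_force: 0.5
```

>>> jog_arm(
  targets=[
    {"dx": -2,"dy": 0,"dz": 0.5,"rx": 0,"ry": 0,"rz": 0,"gripper": 1},
    {"dx": -4,"dy": 0,"dz": 1,"rx": 0,"ry": 0,"rz": 0,"gripper": 1},
    {"dx": -6,"dy": 0,"dz": 2,"rx": 0,"ry": 0,"rz": 0,"gripper": 1},
    {"dx": -8,"dy": 0,"dz": 2.5,"rx": 0,"ry": 0,"rz": 0,"gripper": 1},
    {"dx": -10,"dy": 0,"dz": 3,"rx": 0,"ry": 0,"rz": 0,"gripper": 1},
    {"dx": -12,"dy": 0,"dz": 4,"rx": 0,"ry": 0,"rz": 0,"gripper": 1},
    {"dx": -14,"dy": 0,"dz": 5,"rx": 0,"ry": 0,"rz": 0,"gripper": 1},
    {"dx": -16,"dy": 0,"dz": 6,"rx": 0,"ry": 0,"rz": 0,"gripper": 1},
  ],
)

```text
t: 17.68
eef_pos: [0.5838, 0.0562, 0.1599]
ee_rot: [3.14, 0.001, -1.298]
force: [-0.3, 0.2, 1.6]
width: 0.0007
gripper_force: 0.5
```

```bash
python3 - <<'E'
from h import *
f=grab('scene'); save(f,'s5.png',(220,150,400,285),4)
s=arm.get_state();print(s['t'],s['force'],s['eef_pos'],s['ee_rot'],fx(s['eef_pos']))
E
```

```text
17.7333 [ 0.76534976 -0.724933    0.28668262] [0.58365673 0.05639015 0.15969749] [ 3.14000436e+00  7.15290879e-04 -1.29808360e+00] [1.000e-01 1.309e+02]
```

>>> jog_arm(
  targets=[
    {"dx": -3,"dy": 0,"dz": 1.5,"rx": 0,"ry": 0,"rz": 0,"gripper": 1},
    {"dx": -6,"dy": 0,"dz": 3,"rx": 0,"ry": 0,"rz": 0,"gripper": 1},
    {"dx": -9,"dy": 0,"dz": 5,"rx": 0,"ry": 0,"rz": 0,"gripper": 1},
    {"dx": -12,"dy": 0,"dz": 6.5,"rx": 0,"ry": 0,"rz": 0,"gripper": 1},
    {"dx": -15,"dy": 0,"dz": 8.5,"rx": 0,"ry": 0,"rz": 0,"gripper": 1},
    {"dx": -17,"dy": 0,"dz": 10.5,"rx": 0,"ry": 0,"rz": 0,"gripper": 1},
    {"dx": -20,"dy": 0,"dz": 12.5,"rx": 0,"ry": 0,"rz": 0,"gripper": 1},
    {"dx": -22,"dy": 0,"dz": 14,"rx": 0,"ry": 0,"rz": 0,"gripper": 1},
  ],
)

```text
t: 18.4
eef_pos: [0.5777, 0.0774, 0.1456]
ee_rot: [3.14, 0.001, -1.298]
force: [0.4, -1.1, 1.0]
width: 0.0002
gripper_force: 0.4
```

>>> jog_arm(
  targets=[
    {"dx": -2,"dy": 0,"dz": 2,"rx": 0,"ry": 0,"rz": 0,"gripper": 1},
    {"dx": -3.5,"dy": 0,"dz": 4,"rx": 0,"ry": 0,"rz": 0,"gripper": 1},
    {"dx": -5,"dy": 0,"dz": 5.5,"rx": 0,"ry": 0,"rz": 0,"gripper": 1},
    {"dx": -7,"dy": 0,"dz": 7.5,"rx": 0,"ry": 0,"rz": 0,"gripper": 1},
    {"dx": -9,"dy": 0,"dz": 9.5,"rx": 0,"ry": 0,"rz": 0,"gripper": 1},
    {"dx": -10.5,"dy": 0,"dz": 11.5,"rx": 0,"ry": 0,"rz": 0,"gripper": 1},
    {"dx": -12,"dy": 0,"dz": 13.5,"rx": 0,"ry": 0,"rz": 0,"gripper": 1},
    {"dx": -13.5,"dy": 0,"dz": 16,"rx": 0,"ry": 0,"rz": 0,"gripper": 1},
  ],
)

```text
t: 19.07
eef_pos: [0.5742, 0.0903, 0.1299]
ee_rot: [3.14, 0.001, -1.298]
force: [0.0, -0.8, 0.8]
width: 0.0005
gripper_force: 0.7
```

```bash
python3 - <<'E'
from h import *
f=grab('scene'); save(f,'s6.png',(220,150,400,285),4)
s=arm.get_state();print(s['t'],s['force'],s['eef_pos'],s['ee_rot'],fx(s['eef_pos']))
E
```

```text
19.1167 [-0.07089789 -0.16414891  0.62766693] [0.57403486 0.09046507 0.12940239] [ 3.13985884e+00  6.94040245e-04 -1.29816494e+00] [  0.2 166.3]
```

View pics/s6.png

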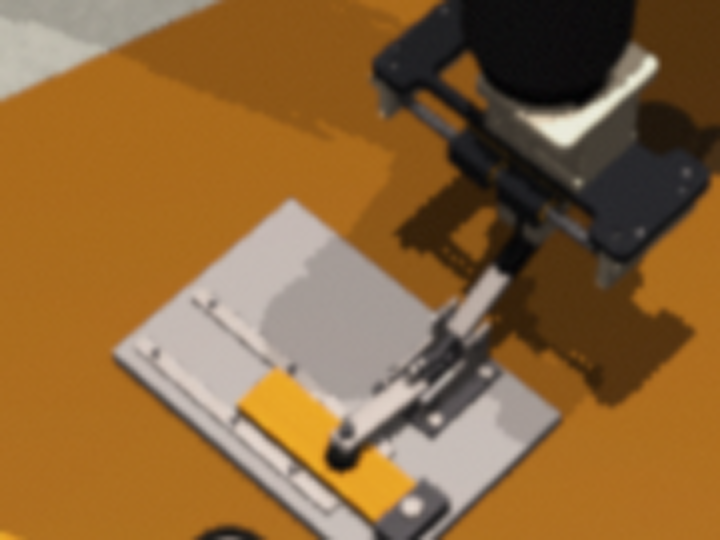

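The crop shows the handle following and the pad at (342,455) just above the blank, which is still home. Going on towards the dead point, slower.

>>> jog_arm(
  targets=[
    {"dx": -1,"dy": 0,"dz": 1.5,"rx": 0,"ry": 0,"rz": 0,"gripper": 1},
    {"dx": -2,"dy": 0,"dz": 3,"rx": 0,"ry": 0,"rz": 0,"gripper": 1},
    {"dx": -2.5,"dy": 0,"dz": 4.5,"rx": 0,"ry": 0,"rz": 0,"gripper": 1},
    {"dx": -3.5,"dy": 0,"dz": 6,"rx": 0,"ry": 0,"rz": 0,"gripper": 1},
    {"dx": -4,"dy": 0,"dz": 7.5,"rx": 0,"ry": 0,"rz": 0,"gripper": 1},
    {"dx": -5,"dy": 0,"dz": 9,"rx": 0,"ry": 0,"rz": 0,"gripper": 1},
    {"dx": -5,"dy": 0,"dz": 9,"rx": 0,"ry": 0,"rz": 0,"gripper": 1},
    {"dx": -5,"dy": 0,"dz": 9,"rx": 0,"ry": 0,"rz": 0,"gripper": 1},
  ],
)

```text
t: 19.78
eef_pos: [0.573, 0.0951, 0.1218]
ee_rot: [3.141, 0.001, -1.298]
force: [-2.4, 0.1, 9.2]
width: 0.0005
gripper_force: 3.4
```

>>> jog_arm(
  targets=[
    {"dx": -1,"dy": 0,"dz": 1.5,"rx": 0,"ry": 0,"rz": 0,"gripper": 1},
    {"dx": -1.5,"dy": 0,"dz": 3,"rx": 0,"ry": 0,"rz": 0,"gripper": 1},
    {"dx": -2,"dy": 0,"dz": 4.5,"rx": 0,"ry": 0,"rz": 0,"gripper": 1},
    {"dx": -2.5,"dy": 0,"dz": 6,"rx": 0,"ry": 0,"rz": 0,"gripper": 1},
    {"dx": -3,"dy": 0,"dz": 7.5,"rx": 0,"ry": 0,"rz": 0,"gripper": 1},
    {"dx": -4,"dy": 0,"dz": 9.5,"rx": 0,"ry": 0,"rz": 0,"gripper": 1},
    {"dx": -4,"dy": 0,"dz": 9.5,"rx": 0,"ry": 0,"rz": 0,"gripper": 1},
    {"dx": -4,"dy": 0,"dz": 9.5,"rx": 0,"ry": 0,"rz": 0,"gripper": 1},
  ],
)

```text
t: 20.45
eef_pos: [0.5719, 0.0993, 0.1125]
ee_rot: [3.141, 0.001, -1.298]
force: [-4.1, 2.7, 9.8]
width: 0.0002
gripper_force: 4.2
```

>>> jog_arm(
  targets=[
    {"dx": -0.5,"dy": 0,"dz": 1.5,"rx": 0,"ry": 0,"rz": 0,"gripper": 1},
    {"dx": -1,"dy": 0,"dz": 3,"rx": 0,"ry": 0,"rz": 0,"gripper": 1},
    {"dx": -1.5,"dy": 0,"dz": 4.5,"rx": 0,"ry": 0,"rz": 0,"gripper": 1},
    {"dx": -2,"dy": 0,"dz": 6,"rx": 0,"ry": 0,"rz": 0,"gripper": 1},
    {"dx": -2,"dy": 0,"dz": 7.5,"rx": 0,"ry": 0,"rz": 0,"gripper": 1},
    {"dx": -2.5,"dy": 0,"dz": 9,"rx": 0,"ry": 0,"rz": 0,"gripper": 1},
    {"dx": -2.5,"dy": 0,"dz": 9,"rx": 0,"ry": 0,"rz": 0,"gripper": 1},
    {"dx": -2.5,"dy": 0,"dz": 9,"rx": 0,"ry": 0,"rz": 0,"gripper": 1},
  ],
)

```text
t: 21.12
eef_pos: [0.5714, 0.1017, 0.1028]
ee_rot: [3.141, 0.001, -1.298]
force: [-1.2, 2.1, 4.2]
width: 0.0006
gripper_force: 1.6
```

>>> jog_arm(
  targets=[
    {"dx": 0,"dy": 0,"dz": 1,"rx": 0,"ry": 0,"rz": 0,"gripper": 1},
    {"dx": 0,"dy": 0,"dz": 2,"rx": 0,"ry": 0,"rz": 0,"gripper": 1},
    {"dx": -0.5,"dy": 0,"dz": 3,"rx": 0,"ry": 0,"rz": 0,"gripper": 1},
    {"dx": -0.5,"dy": 0,"dz": 4,"rx": 0,"ry": 0,"rz": 0,"gripper": 1},
    {"dx": -1,"dy": 0,"dz": 5,"rx": 0,"ry": 0,"rz": 0,"gripper": 1},
    {"dx": -1,"dy": 0,"dz": 5,"rx": 0,"ry": 0,"rz": 0,"gripper": 1},
    {"dx": -1,"dy": 0,"dz": 5,"rx": 0,"ry": 0,"rz": 0,"gripper": 1},
    {"dx": -1,"dy": 0,"dz": 5,"rx": 0,"ry": 0,"rz": 0,"gripper": 1},
  ],
)

```text
t: 21.78
eef_pos: [0.5707, 0.102, 0.0973]
ee_rot: [3.14, 0.0, -1.298]
force: [0.1, 0.7, -0.3]
width: 0.0003
gripper_force: 0.0
```

The force has vanished, so the handle should have snapped over. I'll lift clear and look.

>>> jog_arm(
  targets=[
    {"dx": 0,"dy": 0,"dz": -10,"rx": 0,"ry": 0,"rz": 0,"gripper": 1},
    {"dx": 0,"dy": 0,"dz": -30,"rx": 0,"ry": 0,"rz": 0,"gripper": 1},
    {"dx": -10,"dy": 0,"dz": -60,"rx": 0,"ry": 0,"rz": 0,"gripper": 1},
    {"dx": -40,"dy": 0,"dz": -85,"rx": 0,"ry": 0,"rz": 0,"gripper": 1},
    {"dx": -70,"dy": 0,"dz": -110,"rx": 0,"ry": 0,"rz": 0,"gripper": 1},
    {"dx": -100,"dy": 0,"dz": -130,"rx": 0,"ry": 0,"rz": 0,"gripper": 1},
    {"dx": -100,"dy": 0,"dz": -130,"rx": 0,"ry": 0,"rz": 0,"gripper": 1},
    {"dx": -100,"dy": 0,"dz": -130,"rx": 0,"ry": 0,"rz": 0,"gripper": 1},
  ],
)

```text
t: 22.45
eef_pos: [0.5442, 0.2001, 0.2298]
ee_rot: [-3.14, 0.002, -1.296]
force: [0.1, -0.7, -1.0]
width: 0.0009
gripper_force: 0.0
```

```bash
python3 - <<'E'
from h import *
f=grab('scene'); save(f,'s7.png',(250,170,400,305),4)
s=arm.get_state();print(s['t'],s['force'],s['eef_pos'],fx(s['eef_pos']))
E
```

```text
22.5 [-0.83994543 -0.69020793 -0.38669634] [0.54375795 0.19890928 0.22839195] [  0.8 278.9]
```

View pics/s7.png

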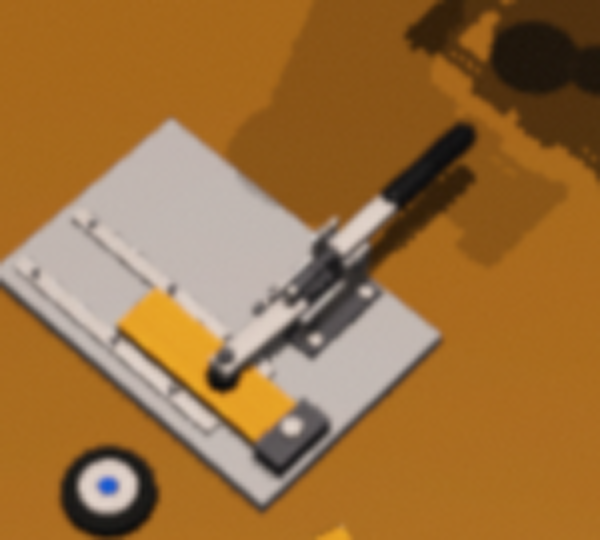

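The crop shows the handle down with its tip at (465,132), the pad on the blank at (222,375), and the blank's end on the stop at (275,425). I'll check the tip against the level position, then hand in.

```bash
python3 - <<'E'
from h import *
f=dict(np.load('scene.npz'))
for th in (1.1,1.2,1.32):
    p=1.32-th; P=np.append(O+E.T@[0,.102+.121*np.cos(p)],[.059+.121*np.sin(p),1]); c=f['view']@P
    print(th,(f['fx']*c[0]/c[2]+f['cx']-250)*4,(f['fy']*c[1]/c[2]+f['cy']-170)*4)
zs=[world(f,u,v)[2] for u,v in[(250+455/4,170+140/4),(250+430/4,170+160/4),(250+405/4,170+185/4)]];print('grip top z',zs)
E
```

```text
1.1 464.16759341874877 109.85813974744599
1.2 465.0986872518299 118.77250449347252
1.32 464.50151297498473 130.99268414992957
grip top z [np.float64(0.06303438939015171), np.float64(0.06474274172177163), np.float64(0.06954376039684296)]
```

The tip matches 1.32 rad (level), so I'm handing in.

```bash
python3 -c "
from station import arm
print(arm.job_done())"
```

```text
the job is handed in; nothing more can be done
None
```

I handed the job in; no verdict came back. The blank was bedded against the stop at about 15 N, the handle snapped past its dead point to level, and the pad sits on the blank, though I inferred its grip from the handle being level rather than measuring it.

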